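# Seat the cold block in the breakfast board

## Task

Load the breakfast board: take the metal cold block out of its steel cradle and set it fully home, flat and flush, in the board's matching cut-cornered pocket. The cradle leaves only the block's two ends free and the pocket only its two long sides, so put the block down flat on the bare worktop, let go, take it again by its long sides, and lower it into the pocket between the fingers rather than dropping it. Leave the jam jar on the board and the pepper mill and juice glass beside the work standing where they are.

Things in the scene. Friction and masses are not known exactly. Their poses are not given: they have to be found in the camera images.
- cold_block: Solid bare-aluminium block, 64 (its x) by 56 (its y) by 24 mm tall (its z), 0.18 to 0.35 kg. Both corners of its +x end are cut off at 45 degrees, 14 mm along each side, so the flat of that end is only 28 mm wide; the -x end is full width. Origin: centre of the underside. Lies at the start in the cradle, underside 6 mm above the worktop, its x along the cradle's x.
- cradle: Fixed dark steel cradle: base plate 80 (x) by 84 (y) by 6 mm; two upright cheeks 4 mm thick and 56 mm long stand 1.7 mm off the block's y sides, tops 38 mm above the worktop (8 mm above the block), so fingers fit only at the block's x ends, which are open. Origin: on the worktop under its centre.
- board: Fixed light-wood breakfast board, top 30 mm above the worktop, 120 mm wide (y), from x = -48 to +170 mm. Origin: on the worktop under the pocket's centre. At x = 114 mm a shallow round recess, 66 mm across, floor 24 mm above the worktop, holds the jam jar.
- board_seat (a point): Centre of the pocket's floor, 6 mm above the worktop; axes as the board's; the seated block's origin lies here. The pocket is the block's outline plus 1 mm all round (66 by 58 mm, both corners of its +x end filled in at 45 degrees), 24 mm deep: a block seated with its x along the board's x is flush with the top.
- board_groove (a point): Where the finger groove opens at the board's +y edge (floor level, board y = 60 mm). The groove, 44 mm wide (x -22 to +22 mm) and as deep as the pocket, runs straight through the pocket along y and opens at both edges of the board, so that the block's y sides are free there.
- board_bar (a point): Middle of the top of the raised bar at the pocket's -x end, 44 mm above the worktop. Such a bar, 12 mm thick (x) and 80 mm long (y), stands at each x end of the pocket, its inner face flush with the end wall: fingers do not fit at the block's x ends.
- jam_jar: Round jar with dark lid, 57 mm across, 70 mm tall, standing in the board's round recess. Origin: centre of the underside. Leave alone.
- pepper_mill: Turned wooden mill, 58 mm across, 160 mm tall, standing on the worktop. Origin: centre of the underside. Leave alone.
- juice_glass: Clear tumbler, 81 mm across, 92 mm tall, standing on the worktop. Origin: centre of the underside. Leave alone.
Mind the look-alikes: they are no part of the job. What is meant by the cold_block is not blue, and is the larger of those in its own colour. There is more than one size of the board; the one meant has the size given above.

How it is judged:
By the outcome, as a careful person would: the job done as asked, in the order asked, and still so for the second after the job is handed in, with the robot touching nothing.
It also fails if it takes over 58 s, if anything falls off the work surface, if the arm or the gripper's body presses on something with over 40 N, if the wrist force passes 120 N, or if a joint passes its speed limit or range.

## Robot

A 6-joint arm with a two-finger parallel gripper is mounted at the origin on a cart in front of the work surface, level with it; the furniture and walls round the work are solid. World frame = base frame: x ahead of the robot, y to its left, z up, the work surface at z = 0. Lengths are in m, angles in degrees, forces in N, time in s.
With the tool pointing down it reaches from about 0.3 to 0.75 m from the base axis. Payload 8.5 kg.
Tool frame: the origin (TCP) lies midway between the tips of the shut fingers; the grasp point (between the pads) lies 19 mm behind it (env.tcp_to_grasp is the z of the grasp point in the tool frame, in m); z points along the fingers, y is the line along which they close (so a half turn about z gives the same grasp; the last joint's range is limited). The gripper opens to 85 mm and grips with 20 to 120 N. Pads are 22 mm wide; open, the fingers measure 114 mm over their backs; the gripper's body (76 mm by 85 mm) begins 54 mm behind the grasp point. The pads swing forward as they close: fully open they stand 13 mm farther back than shut.
Start: joints at [-76.278, 21.807, 74.336, -0, 83.858, -12.336], TCP at [0.242, -0.494, 0.231] pointing down, gripper open.
Joint ranges: [-178.18, 178.18], [-50.72, 133.34], [12.68, 142.11], [-81.47, 261.47], [9.98, 163.14], [-165.26, 165.26]. Speed limits (degrees/s): [136.94, 136.94, 180, 180, 180, 180].

## Interface

Orientations are given as a 3x3 rotation matrix whose columns are the frame's x, y, z axes.
In Python, from rig import env, imaging, job, models gives the robot as it stands. The module is installed in compiled form; this text tells all that it offers.
- The arm moves only by the tool jog_arm, never from a script. Its argument "plan" is text: rows parted by semicolons, each of 7 numbers parted by spaces: the turn, a rotation vector about the tool's x, y, z in degrees, then the shift along the tool's x, y, z in cm, then the closure in counts, from 0 (fully open) to 255 (shut). In form: rx ry rz x y z claw; .... A call has 1 to 10 rows; each row shifts and turns the commanded pose from where the row before left it, along the tool's axes as they then stand; what a row does not reach is not made up. A row lasts 1/12 s, in which the tool goes at most 41.7 mm and 7.16 degrees, less where a joint would pass 70% of its speed; a pose out of reach is approached as far as the arm can. A call with a gripper value outside its range is refused whole. The fingers move at their own pace and stop on an object; "grip_force" is the grip in N (left out, the last holds). Time passes only in rows, so rows that do not move let the fingers close. It gives the time, the measured TCP pose, the force, the opening and the grip force at its end, in the units of the state.
- env.observe(): the state, without advancing time (a new reading comes with each control period).
- imaging.get_image(name): name is "side" or "top" or "wrist"; returns a dict with "pixels" (420x560x3 uint8, red, green, blue), "depth" (420x560 float32, m along the optical axis (not along the pixel's ray), 0 where there is no reading), "fov_y" (degrees; the focal length in pixels is half the picture's height over the tangent of half this angle, whatever the lens; pixels are square), "cx", "cy" (the principal point, pixels), "world_from_camera" (4x4, takes a point from camera to world coordinates). Camera axes: x right, y down, z forward; pixel columns grow to the right and rows downward; lengths in m; the calibration is good to about 2 mm. The wrist camera is an equidistant fisheye: a pixel r from the principal point sees the ray r / f radians off the axis. A picture is of the moment at which its call begins.
- job.close_job(): hands the job in; it is judged then, once.
Trained networks look in the newest picture that a camera, given by its name, has taken for a name from the list of things; names that differ only in an ending like _2 or _b are one class to them, and where a whole thing is asked for, a point or a joint stands for the part that bears it (a point fixed in the world has none). Each returns a list of dicts, best first, with "confidence" (0 to 1); they miss things now and then, are a little off and sometimes report something else, mostly with a low value. They report only what shows in the picture. A call takes as long as a camera call. They do not tell look-alikes from the thing itself.
- models.outline_of(camera, query): "region" (420x560 bool, what is visible of it) and "bbox" ([centre column, centre row, width, height] in pixels, round what is visible of it).
- models.tip_of(camera, query): "at" ([column, row] in pixels: a listed point, or the origin of a listed thing).
The state is a dict: "time_s": time; "q": joint angles; "qvel": joint speeds; "joint_efforts": joint torques, N m; "position": TCP position; "tool_rot": TCP orientation; "ft_force": force on the tool from outside, world axes, zero at the start; "wrist_torque": the same for the moment, N m; "grip_width": finger opening in m; "gripper_force": force on a finger pad.
Only numpy, scipy, OpenCV 4.12 (cv2) and the standard library are available. Lean on these libraries where they do the work, as an engineer would, in place of code of your own. Each camera call takes 0.05 s, during which the arm holds its last target. There are 200 camera calls.

## Working session

There is one attempt and no reset: what is moved stays moved. The work goes in short steps, Python scripts to look and compute and a tool call to move; the robot and the scene stay as the last step left them, time stands still between calls to the robot, and variables do not carry over. Pictures are saved under pics/ and viewed, at most 10 in all, crops included, and the job is handed in when it is done.

Besides the shell and the picture viewer there is one more tool, called after ">>>" as name(argument=value, ...) on one line, values as JSON. jog_arm: Moves the arm, as the interface text tells. Its arguments: {"type":"object","properties":{"plan":{"type":"string"},"grip_force":{"type":"number"}},"required":["plan"]}

```bash
mkdir -p pics
cat > h.py <<'E'
import numpy as np, cv2
from rig import env, imaging, job, models
def save(im,n): cv2.imwrite(f'pics/{n}.png', cv2.cvtColor(im['pixels'],cv2.COLOR_RGB2BGR))
def cloud(im):
    d=im['depth'];f=210/np.tan(np.radians(im['fov_y']/2))
    v,u=np.mgrid[:420,:560]
    P=np.stack([(u-im['cx'])/f*d,(v-im['cy'])/f*d,d],-1)
    T=im['world_from_camera'];return P@T[:3,:3].T+T[:3,3]
E
python3 - <<'E'
from h import *
for n in ('top','side'):
    im=imaging.get_image(n);save(im,n+'0');np.savez(n+'0.npz',**im);P=cloud(im)
    print(n,im['fov_y'],im['world_from_camera'][:3].round(3).tolist())
    for q in ('cold_block','cradle','board','jam_jar','pepper_mill','juice_glass'):
        for r in models.outline_of(n,q)[:4]:
            m=r['region']&(im['depth']>0);print(q,round(r['confidence'],2),np.round(r['bbox']),np.median(P[m],0).round(3),m.sum())
    for q in ('board_seat','board_bar'):
        for r in models.tip_of(n,q)[:3]: print(q,r['confidence'],r['at'])
print(env.observe(), env.tcp_to_grasp)
E
```

```text
top 42.95869049423532 [[0.009, -0.997, 0.077, 0.476], [-1.0, -0.009, -0.003, -0.054], [0.004, -0.077, -0.997, 1.435]]
cold_block 0.89 [333. 238.  26.  27.] [ 0.521 -0.201  0.029] 485
cold_block 0.82 [338. 189.  24.  24.] [ 0.654 -0.213  0.023] 465
cold_block 0.62 [376. 250.  17.  20.] [ 0.489 -0.319  0.018] 306
cradle 0.81 [335. 239.  39.  37.] [ 0.523 -0.185  0.006] 391
board 0.69 [116. 155.  45.  62.] [0.746 0.38  0.018] 1743
board 0.62 [183. 224.  54.  92.] [0.548 0.194 0.028] 3405
jam_jar 0.8 [175. 203.  29.  21.] [0.608 0.203 0.092] 386
jam_jar 0.66 [181. 224.  54.  84.] [0.545 0.195 0.028] 3262
pepper_mill 0.65 [259. 149.  22.  35.] [ 0.735 -0.01   0.135] 554
juice_glass 0.81 [439. 217.  36.  30.] [ 0.575 -0.462  0.087] 904
board_seat 0.86 [183.2, 247.2]
board_seat 0.62 [120.4, 169.3]
board_bar 0.81 [182.0, 259.9]
board_bar 0.61 [122.2, 175.7]
side 55.41341577395782 [[-0.92, -0.256, 0.298, 0.194], [-0.393, 0.629, -0.671, 0.852], [-0.015, -0.734, -0.679, 0.974]]
cold_block 0.73 [284. 190.  21.  17.] [ 0.648 -0.203  0.021] 264
cold_block 0.7 [332. 183.   9.  14.] [ 0.487 -0.311  
[... 647 characters left out ...]
+01, -1.23345012e+01]), 'qvel': array([ 0.01358807, -0.06868457,  0.03793562,  0.06521212, -0.05066494,
        0.03782095]), 'joint_efforts': array([ 1.93355423e-03, -4.48325729e+01, -2.31459886e+01, -6.99176917e-05,
        4.47048014e-04,  6.94664539e-07]), 'position': array([ 0.24158666, -0.4940967 ,  0.23129916]), 'tool_rot': array([[ 8.98362222e-01,  4.39255411e-01, -4.08806277e-05],
       [ 4.39255412e-01, -8.98362223e-01, -4.18457495e-06],
       [-3.85637088e-05, -1.41977729e-05, -9.99999999e-01]]), 'ft_force': array([0.01082418, 0.79509375, 0.81758027]), 'wrist_torque': array([-0.00205313, -0.00598742, -0.00033744]), 'gripper_force': 0.0, 'grip_width': 0.08520236749325309} -0.0187
```

Run:
```python
import cv2
a=cv2.imread('pics/top0.png')
cv2.imwrite('pics/top0c.png',cv2.resize(a[120:290,90:460],(800,368),interpolation=cv2.INTER_CUBIC))
cv2.imwrite('pics/top0d.png',cv2.resize(a[160:280,300:420],(600,600),interpolation=cv2.INTER_CUBIC))
```

```text
(no output)
```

View pics/top0c.png

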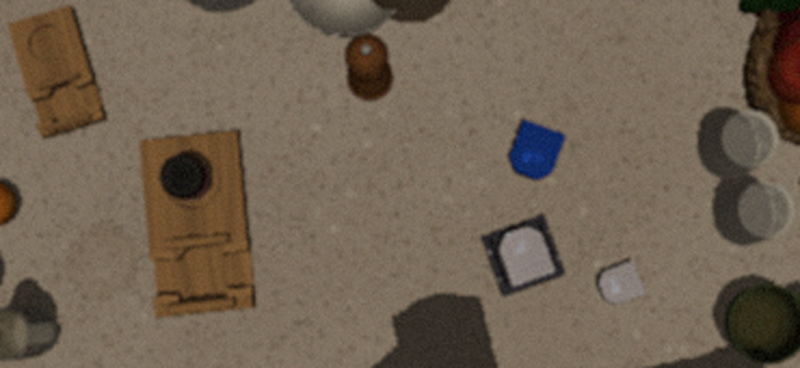

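View pics/top0d.png

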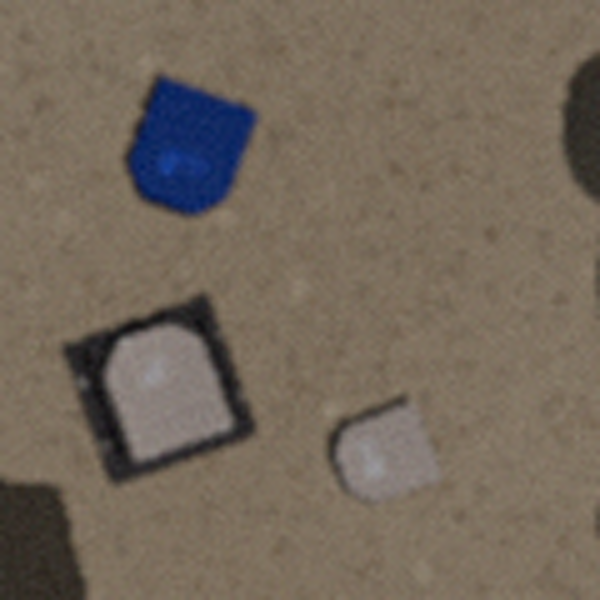

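```bash
cat >> h.py <<'E'
from scipy.optimize import minimize
def fcloud(im):
    d=im['depth'].astype(float);f=210/np.tan(np.radians(im['fov_y']/2))
    v,u=np.mgrid[:420,:560];du=u-im['cx'];dv=v-im['cy'];r=np.hypot(du,dv)+1e-9;t=np.tan(np.clip(r/f,0,1.4))/r
    P=np.stack([du*t*d,dv*t*d,d],-1);T=im['world_from_camera'];return P@T[:3,:3].T+T[:3,3]
def proj(im,W,fish=True):
    T=im['world_from_camera'];C=(np.asarray(W)-T[:3,3])@T[:3,:3];f=210/np.tan(np.radians(im['fov_y']/2))
    r=np.hypot(C[:,0],C[:,1])+1e-12;s=(np.arctan2(r,C[:,2])/r if fish else 1/C[:,2])*f
    return np.c_[C[:,0]*s+im['cx'],C[:,1]*s+im['cy']]
def place(L,p,z):
    c,s=np.cos(np.radians(p[2])),np.sin(np.radians(p[2]));L=np.asarray(L,float)
    return np.c_[L@[[c,s],[-s,c]]+p[:2],np.full(len(L),z)]
BLK=np.array([[-32,-28],[18,-28],[32,-14],[32,14],[18,28],[-32,28]])/1000
def tool(dw,R): return np.asarray(dw)@R*100
E
python3 - <<'E'
from h import *
im=dict(np.load('top0.npz'));P=cloud(im);hsv=cv2.cvtColor(im['pixels'],cv2.COLOR_RGB2HSV)
def rect(m):
    c=max(cv2.findContours(m.astype(np.uint8),0,1)[0],key=cv2.contourArea).reshape(-1,2)
    x=P[c[:,1],c[:,0]][:,:2];return cv2.minAreaRect((x*1000).astype(np.float32))
v,u=np.mgrid[:420,:560]
# block: points at z 26..33mm light
m=(abs(u-334)<22)&(abs(v-238)<22)&(im['pixels'].min(-1)>110)
m2=cv2.morphologyEx(m.astype(np.uint8),cv2.MORPH_OPEN,np.ones((3,3)));print('block',rect(m2),m2.sum(),im['pixels'][238,333],im['pixels'][200,320])
m=(abs(u-184)<45)&(abs(v-224)<60)&(P[...,2]>0.024)&(P[...,2]<0.037)
m=cv2.morphologyEx(m.astype(np.uint8),cv2.MORPH_OPEN,np.ones((3,3)));print('board',rect(m))
w=imaging.get_image('wrist');save(w,'w0');s=env.observe()
T=np.eye(4);T[:3,:3]=s['tool_rot'];T[:3,3]=s['position'];print(w['fov_y'],w['cx'],w['cy'],(np.linalg.inv(T)@w['world_from_camera']).round(4))
E
```

```text
block ((522.5492553710938, -202.2437744140625), (60.55916976928711, 51.94612121582031), 20.225971221923828) 428 [137 132 128] [125 111  91]
board ((592.5845947265625, 204.5494384765625), (148.26779174804688, 121.47860717773438), 6.12863302230835)
65.70646984690485 278.7416646980216 205.76440142530217 [[-3.000e-04 -9.551e-01 -2.961e-01  7.490e-02]
 [ 1.000e+00 -1.000e-04 -7.000e-04 -1.000e-04]
 [ 7.000e-04 -2.961e-01  9.551e-01 -1.434e-01]
 [ 0.000e+00  0.000e+00  0.000e+00  1.000e+00]]
```

View pics/w0.png

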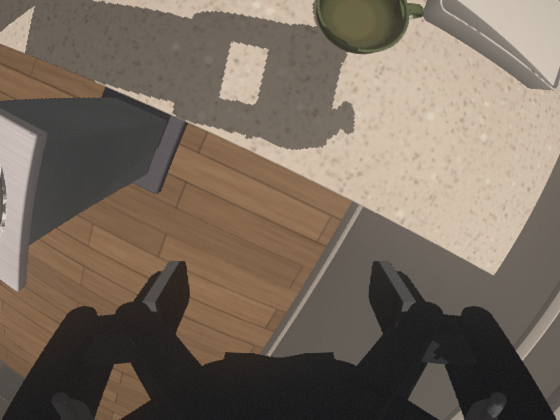

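Run:
```python
from h import *
s=env.observe();print(tool(np.array([.5225,-.202,.25])-s['position'],s['tool_rot']))
```

```text
[ 38.06589812 -13.90002612  -1.86770838]
```

>>> jog_arm(plan="0 0 0 3.8 -1.4 -0.19 0;0 0 0 3.8 -1.4 -0.19 0;0 0 0 3.8 -1.4 -0.19 0;0 0 0 3.8 -1.4 -0.19 0;0 0 0 3.8 -1.4 -0.19 0;0 0 0 3.8 -1.4 -0.19 0;0 0 0 3.8 -1.4 -0.19 0;0 0 0 3.8 -1.4 -0.19 0;0 0 0 3.8 -1.4 -0.19 0;0 0 0 3.8 -1.4 -0.19 0")

```text
time_s: 1.78
position: [0.5226, -0.1996, 0.2506]
tool_rot: [[0.898, 0.439, 0.0], [0.439, -0.898, -0.0], [0.0, 0.0, -1.0]]
ft_force: [0.5, -1.3, -0.3]
grip_width: 0.0851
gripper_force: 0.0
```

>>> jog_arm(plan="0 0 -7 0 0 0 0;0 0 -7 0 0 0 0;0 0 -7 0 0 0 0;0 0 -7 0 0 0 0;0 0 -7 0 0 0 0;0 0 -7 0 0 0 0;0 0 -7 0 0 0 0;0 0 -7 0 0 0 0;0 0 -7 0 0 0 0;0 0 -7 0 0 0 0")

```text
time_s: 2.62
position: [0.5215, -0.2014, 0.2503]
tool_rot: [[-0.112, 0.994, -0.0], [0.994, 0.112, 0.0], [0.0, -0.0, -1.0]]
ft_force: [0.2, -0.2, -0.7]
grip_width: 0.0858
gripper_force: 0.0
```

>>> jog_arm(plan="0 0 -7 0 0 0 0;0 0 -7 0 0 0 0;0 0 0 0 0 0 0;0 0 0 0 0 0 0;0 0 0 0 0 0 0")

```text
time_s: 3.03
position: [0.5215, -0.2014, 0.2503]
tool_rot: [[-0.34, 0.941, -0.0], [0.941, 0.34, 0.0], [0.0, -0.0, -1.0]]
ft_force: [-0.8, 0.1, -0.3]
grip_width: 0.0855
gripper_force: 0.0
```

Run:
```python
from h import *
s=env.observe();print(s['time_s'],s['position'],s['tool_rot'].round(4).tolist(),s['qvel'].round(2))
w=imaging.get_image('wrist');save(w,'w1');np.savez('w1.npz',**w);P=fcloud(w)
for q in ('cold_block','cradle'):
    for r in models.outline_of('wrist',q)[:3]:
        m=r['region']&(w['depth']>0);print(q,round(r['confidence'],2),np.round(r['bbox']),np.median(P[m],0).round(4),m.sum())
        if q=='cold_block' : np.save('m%d.npy'%int(r['bbox'][0]),r['region'])
```

```text
3.0333 [ 0.52145726 -0.20137607  0.25031139] [[-0.3397, 0.9406, -0.0], [0.9406, 0.3397, 0.0], [0.0, -0.0, -1.0]] [-0.01 -0.08  0.05  0.03  0.1  -0.68]
cold_block 0.95 [226. 249.  37.  40.] [ 0.4883 -0.3167  0.0193] 1289
cold_block 0.88 [372. 221.  53.  63.] [ 0.6463 -0.2142  0.0245] 2144
cold_block 0.8 [279. 176.  59.  48.] [ 0.5207 -0.2006  0.0307] 2554
cradle 0.88 [281. 172.  68.  70.] [ 0.519  -0.1791  0.0072] 2090
```

View pics/w1.png

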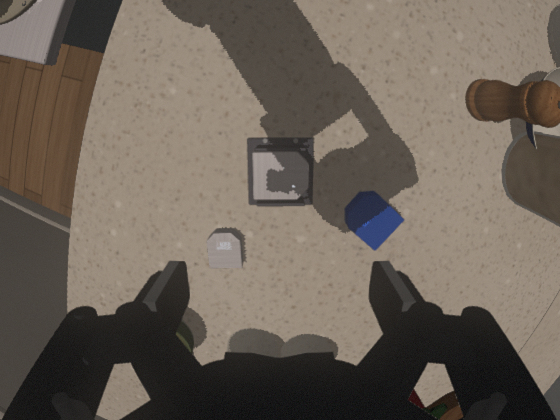

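```bash
cat >> h.py <<'E'
def fitpoly(im,mask,L,p0,z,fish=True):
    """pose (x,y,yaw) of polygon L at height z best matching mask (IoU)"""
    mask=mask.astype(float)
    D=8
    def cost(p):
        q=proj(im,place(L,[p0[0]+p[0]/1e3,p0[1]+p[1]/1e3,p0[2]+p[2]],z),fish)
        r=np.zeros((420,560),np.uint8)
        # 4x supersampled mask
        c=q.mean(0).astype(int)-60
        big=np.zeros((480,480),np.uint8);cv2.fillPoly(big,[np.round((q-c+.5)*4*16-8).astype(np.int32)],255,cv2.LINE_AA,4)
        a=cv2.resize(big,(120,120),interpolation=cv2.INTER_AREA)/255.
        m=mask[max(c[1],0):c[1]+120,max(c[0],0):c[0]+120]
        a=a[:m.shape[0],:m.shape[1]]
        return 1-np.minimum(a,m).sum()/np.maximum(a,m).sum()
    best=min((minimize(cost,[dx,dy,0],method='Nelder-Mead',options=dict(initial_simplex=np.array([[0,0,0],[4,0,0],[0,4,0],[0,0,5]])+[dx,dy,-1],xatol=.02,fatol=1e-5)) for dx in(-1,2) for dy in(-1,2)),key=lambda r:r.fun)
    p=best.x;return [p0[0]+p[0]/1e3,p0[1]+p[1]/1e3,p0[2]+p[2]],1-best.fun
E
python3 - <<'E'
from h import *
w=dict(np.load('w1.npz'));P=fcloud(w);m=np.load('m279.npy')
top=m&(abs(P[...,2]-.030)<.004)
print(m.sum(),top.sum(),P[top].mean(0))
print(fitpoly(w,m,BLK,[.5225,-.202,20.],.030));print(fitpoly(w,top,BLK,[.5225,-.202,20.],.030))
# cradle: edges of base plate
z=P[...,2];v,u=np.mgrid[:420,:560]
near=(abs(u-280)<60)&(abs(v-172)<60)
for lo,hi in((.0035,.010),(.027,.034),(.035,.042)):
    s=near&(z>lo)&(z<hi);pts=P[s][:,:2]*1000;print(lo,s.sum(),cv2.minAreaRect(pts.astype(np.float32)))
E
```

```text
2571 2474 [ 0.52074166 -0.20154309  0.03071784]
([np.float64(0.5223967930326184), np.float64(-0.20120565570755922), np.float64(20.588353843543175)], np.float64(0.965891721944789))
([np.float64(0.5224625473979391), np.float64(-0.20183950947905244), np.float64(20.109437561929273)], np.float64(0.9607932479129077))
0.0035 1317 ((511.22998046875, -224.88800048828125), (116.37410736083984, 120.37399291992188), 19.75909996032715)
0.027 2582 ((521.7537231445312, -200.2281951904297), (64.1960220336914, 63.663272857666016), 20.37709617614746)
0.035 385 ((522.168212890625, -201.63345336914062), (54.94956588745117, 66.57626342773438), 19.84052276611328)
```

>>> jog_arm(plan="0 0 -0.2 -0.05 0.07 4.0 0;0 0 0 0 0 4.1 0;0 0 0 0 0 4.1 0;0 0 0 0 0 4.1 0;0 0 0 0 0 3.0 0;0 0 0 0 0 2.0 0;0 0 0 0 0 1.5 0;0 0 0 0 0 0.8 0;0 0 0 0 0 0.8 0;0 0 0 0 0 0 0")

```text
time_s: 4.02
position: [0.5221, -0.2015, 0.0055]
tool_rot: [[-0.346, 0.938, -0.001], [0.938, 0.346, 0.001], [0.001, -0.001, -1.0]]
ft_force: [-0.2, 0.1, 0.6]
grip_width: 0.0852
gripper_force: 0.0
```

>>> jog_arm(plan="0 0 0 0 0 0.3 0;0 0 0 0 0 0 100;0 0 0 0 0 0 100;0 0 0 0 0 0 100;0 0 0 0 0 0 100;0 0 0 0 0 0 100;0 0 0 0 0 0 100", grip_force=50)

```text
time_s: 4.6
position: [0.5228, -0.2019, 0.0043]
tool_rot: [[-0.346, 0.938, 0.002], [0.938, 0.346, -0.001], [-0.002, 0.001, -1.0]]
ft_force: [-1.5, 1.4, 6.0]
grip_width: 0.0635
gripper_force: 56.2
```

>>> jog_arm(plan="0 0 0 0 0 -0.5 110;0 0 0 0 0 -1 110;0 0 0 0 0 -2 110;0 0 0 0 0 -3 110;0 0 0 0 0 -3 110;0 0 0 0 0 -2.5 110;0 0 0 0 0 0 110;0 0 0 0 0 0 110")

```text
time_s: 5.27
position: [0.5225, -0.2017, 0.1247]
tool_rot: [[-0.346, 0.938, 0.002], [0.938, 0.346, -0.001], [-0.002, 0.002, -1.0]]
ft_force: [-0.4, 0.3, -3.9]
grip_width: 0.0629
gripper_force: 55.9
```

Run:
```python
from h import *
s=env.observe();print(s['position'],s['tool_rot'].round(4).tolist(),s['ft_force'],s['grip_width'],s['gripper_force'])
w=imaging.get_image('wrist');save(w,'w2')
print(tool(np.array([.50,.02,.125])-s['position'],s['tool_rot']))
```

```text
[ 0.52249061 -0.20169465  0.12466131] [[-0.3463, 0.9381, 0.0022], [0.9381, 0.3463, -0.0014], [-0.0021, 0.0016, -1.0]] [-0.41034915  0.30805932 -3.86149733] 0.06291089458942456 55.88313102722168
[21.57652177  5.56716917 -0.07034474]
```

View pics/w2.png

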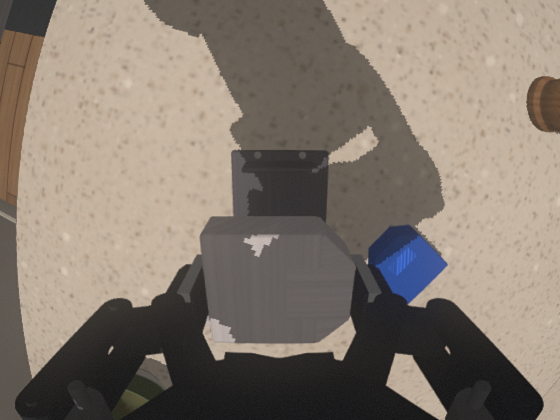

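>>> jog_arm(plan="0 0 0 3.6 0.93 0 110;0 0 0 3.6 0.93 0 110;0 0 0 3.6 0.93 0 110;0 0 0 3.6 0.93 0 110;0 0 0 3.6 0.93 0 110;0 0 0 3.6 0.93 0 110;0 0 7 0 0 0 110;0 0 7 0 0 0 110;0 0 0 0 0 2 110;0 0 0 0 0 0 110")

```text
time_s: 6.15
position: [0.4976, 0.021, 0.0998]
tool_rot: [[-0.109, 0.994, -0.007], [0.994, 0.109, 0.001], [0.002, -0.007, -1.0]]
ft_force: [-0.8, 0.2, -4.3]
grip_width: 0.063
gripper_force: 56.5
```

>>> jog_arm(plan="0 0 0 0 0 3 110;0 0 0 0 0 3 110;0 0 0 0 0 2 110;0 0 0 0 0 1 110;0 0 0 0 0 0.6 110;0 0 0 0 0 0.4 110;0 0 0 0 0 0.3 110;0 0 0 0 0 0 110;0 0 0 0 0 0 110")

```text
time_s: 6.9
position: [0.5001, 0.0203, 0.0008]
tool_rot: [[-0.109, 0.994, 0.001], [0.994, 0.109, -0.0], [-0.0, 0.001, -1.0]]
ft_force: [0.4, 0.8, -1.8]
grip_width: 0.0625
gripper_force: 56.6
```

>>> jog_arm(plan="0 0 0 0 0 0.1 110;0 0 0 0 0 0.1 110;0 0 0 0 0 0 110;0 0 0 0 0 0 110")

```text
time_s: 7.23
position: [0.4999, 0.0204, -0.0015]
tool_rot: [[-0.109, 0.994, 0.0], [0.994, 0.109, -0.0], [-0.0, 0.0, -1.0]]
ft_force: [-0.0, -0.4, -1.9]
grip_width: 0.0628
gripper_force: 56.6
```

>>> jog_arm(plan="0 0 0 0 0 0.05 110;0 0 0 0 0 0.05 110;0 0 0 0 0 0 110;0 0 0 0 0 0 110")

```text
time_s: 7.57
position: [0.5, 0.0203, -0.0017]
tool_rot: [[-0.109, 0.994, 0.001], [0.994, 0.109, -0.0], [-0.0, 0.001, -1.0]]
ft_force: [-3.8, 0.1, 10.0]
grip_width: 0.0633
gripper_force: 58.2
```

>>> jog_arm(plan="0 0 0 0 0 0 0;0 0 0 0 0 0 0;0 0 0 0 0 0 0;0 0 0 0 0 0 0;0 0 0 0 0 -1 0;0 0 0 0 0 -2 0;0 0 0 0 0 -4 0;0 0 0 0 0 -4 0;0 0 0 0 0 -4 0;0 0 0 0 0 -4 0")

```text
time_s: 8.4
position: [0.4994, 0.0204, 0.1893]
tool_rot: [[-0.109, 0.994, -0.0], [0.994, 0.109, 0.0], [0.0, -0.0, -1.0]]
ft_force: [0.7, -0.6, -0.0]
grip_width: 0.0857
gripper_force: 0.0
```

>>> jog_arm(plan="0 0 -7 0 0 0 0;0 0 -7 0 0 0 0;0 0 -7 0 0 0 0;0 0 -7 0 0 0 0;0 0 -7 0 0 0 0;0 0 -7 0 0 0 0;0 0 -7 0 0 0 0;0 0 -7 0 0 0 0;0 0 -7 0 0 0 0;0 0 -7 0 0 0 0")

```text
time_s: 9.23
position: [0.4998, 0.0204, 0.1872]
tool_rot: [[-0.973, 0.232, -0.0], [0.232, 0.973, 0.0], [0.0, 0.0, -1.0]]
ft_force: [0.6, 0.6, 0.5]
grip_width: 0.0858
gripper_force: 0.0
```

>>> jog_arm(plan="0 0 -7 0 0 0 0;0 0 -7 0 0 0 0;0 0 -6 0 0 0 0;0 0 0 0 0 0 0;0 0 0 0 0 0 0;0 0 0 0 0 0 0")

```text
time_s: 9.73
position: [0.4998, 0.0203, 0.1873]
tool_rot: [[-0.994, -0.106, -0.0], [-0.106, 0.994, 0.0], [0.0, 0.0, -1.0]]
ft_force: [0.5, 0.5, 0.3]
grip_width: 0.0858
gripper_force: 0.0
```

Run:
```python
from h import *
s=env.observe();print(s['time_s'],s['position'],s['tool_rot'].round(4).tolist(),s['qvel'].round(2))
w=imaging.get_image('wrist');save(w,'w3');np.savez('w3.npz',**w);P=fcloud(w)
for q in ('cold_block','board'):
    for r in models.outline_of('wrist',q)[:3]:
        m=r['region']&(w['depth']>0);b=r['bbox'];c=np.median(P[m],0);print(q,round(r['confidence'],2),np.round(b),c.round(4),m.sum())
        if q=='cold_block' and abs(c[1]-.02)<.03:
            top=m&(abs(P[...,2]-.024)<.004)
            for k in(m,top):print(fitpoly(w,k,BLK,[c[0],c[1],6.],.024))
for q in ('board_seat','board_bar','board_groove'):
    for r in models.tip_of('wrist',q)[:3]: print(q,r['confidence'],r['at'])
```

```text
9.7333 [0.49983278 0.02034989 0.18725788] [[-0.9944, -0.1059, -0.0001], [-0.1059, 0.9944, 0.0], [0.0001, 0.0, -1.0]] [ 0.02 -0.04 -0.06  0.01 -0.05 -0.53]
cold_block 0.73 [ 84. 283.  45.  62.] [ 0.6434 -0.2085  0.0241] 1872
cold_block 0.67 [277. 186.  57.  63.] [0.4947 0.0194 0.0246] 3541
([np.float64(0.49754061170691516), np.float64(0.019392587455381617), np.float64(5.367119160705278)], np.float64(0.9600180812373477))
([np.float64(0.49847089468694555), np.float64(0.019580893903655076), np.float64(6.0092766755093745)], np.float64(0.972968400808455))
cold_block 0.62 [ 18. 152.  29.  42.] [ 0.4868 -0.3104  0.019 ] 1074
board 0.76 [430. 246. 127. 186.] [0.5187 0.1888 0.0298] 12614
board 0.69 [506. 323.  20.  18.] [0.6694 0.3815 0.0186] 198
board 0.27 [238. 352.  44.  21.] [ 0.7183 -0.0138  0.0127] 397
board_seat 0.58 [435.4, 194.0]
board_seat 0.57 [453.0, 169.9]
board_bar 0.89 [451.1, 172.5]
board_bar 0.54 [493.3, 336.3]
board_groove 0.81 [504.6, 331.0]
board_groove 0.63 [474.0, 197.0]
```

View pics/w3.png

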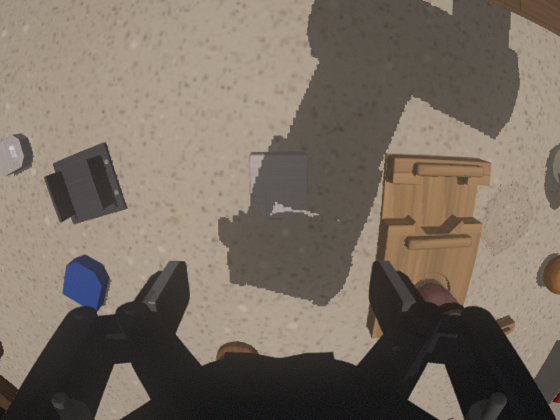

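```bash
cat > bars.py <<'E'
from h import *
B=np.array([[-45,-40],[-33,-40],[-33,40],[-45,40]])/1000
def polyA(im,polys):
    a=np.zeros((1680,2240),np.uint8)
    for W in polys:
        q=proj(im,W);cv2.fillPoly(a,[np.round(((q+.5)*4-.5)*16).astype(np.int32)],255,cv2.LINE_8,4)
    return cv2.resize(a,(560,420),interpolation=cv2.INTER_AREA)/255.
def barfit(im,p0):
    P=fcloud(im);z=P[...,2];m=(abs(z-.044)<.0045)&(np.hypot(P[...,0]-p0[0],P[...,1]-p0[1])<.085)
    m=m.astype(float)
    def cost(p):
        pp=[p0[0]+p[0]/1e3,p0[1]+p[1]/1e3,p0[2]+p[2]]
        a=polyA(im,[place(B,pp,.044),place(-B,pp,.044)]);return 1-np.minimum(a,m).sum()/np.maximum(a,m).sum()
    x=np.zeros(3)
    for k in (1,.4):
        r=minimize(cost,x,method='Nelder-Mead',options=dict(initial_simplex=x+k*np.array([[-2,-2,-1],[4,0,0],[0,4,0],[0,0,4]]),xatol=.03,fatol=1e-5));x=r.x
    return np.array([p0[0]+x[0]/1e3,p0[1]+x[1]/1e3,p0[2]+x[2]]),1-r.fun,m.sum()
E
python3 - <<'E'
from bars import *
w=dict(np.load('w3.npz'));P=fcloud(w);z=P[...,2]
m=(abs(z-.044)<.004)&(abs(P[...,0]-.5)<.1)&(abs(P[...,1]-.19)<.08);c=P[m].mean(0);print(c,m.sum(),cv2.minAreaRect((P[m][:,:2]*1000).astype(np.float32)))
print(barfit(w,[c[0],c[1],6.]))
E
```

```text
[0.49903131 0.18956843 0.04416246] 1555 ((522.0355224609375, 195.186767578125), (141.9734649658203, 80.19829559326172), 6.5286054611206055)
(array([0.49582199, 0.19110283, 6.21619118]), np.float64(0.909013871930964), np.float64(1483.0))
```

>>> jog_arm(plan="0 0 0 -0.3 3.41 0 0;0 0 0 -0.3 3.41 0 0;0 0 0 -0.3 3.41 0 0;0 0 0 -0.3 3.41 0 0;0 0 0 -0.3 3.41 0 0;0 0 0 0 0 0 0;0 0 0 0 0 0 0;0 0 0 0 0 0 0")

```text
time_s: 10.7
position: [0.4962, 0.1911, 0.1872]
tool_rot: [[-0.994, -0.109, -0.0], [-0.109, 0.994, -0.0], [0.0, -0.0, -1.0]]
ft_force: [0.5, -1.1, 0.3]
grip_width: 0.0851
gripper_force: 0.0
```

Run:
```python
from bars import *
s=env.observe();print(s['time_s'],s['position'],s['tool_rot'].round(4).tolist(),s['qvel'].round(2))
w=imaging.get_image('wrist');save(w,'w4');np.savez('w4.npz',**w)
p,i,n=barfit(w,[.4958,.191,6.2]);print(p,i,n)
a=w['pixels'].copy()
SEAT=np.array([[-33,-29],[19,-29],[33,-15],[33,15],[19,29],[-33,29]])/1000
BD=np.array([[-48,-60],[170,-60],[170,60],[-48,60]])/1000
big=cv2.resize(a,None,fx=4,fy=4,interpolation=cv2.INTER_CUBIC)
G1=np.array([[-22,-60],[-22,60]])/1000;G2=-G1
for L,z,c in((B,.044,(255,0,0)),(-B,.044,(255,0,0)),(SEAT,.030,(0,255,0)),(SEAT,.006,(0,0,255)),(BD,.030,(255,255,0)),(G1,.03,(0,255,255)),(G2,.03,(0,255,255))):
    q=proj(w,place(L,p,z));cv2.polylines(big,[np.round(((q+.5)*4-.5)*16).astype(np.int32)],True,c,1,cv2.LINE_AA,4)
cv2.imwrite('pics/w4o.png',cv2.cvtColor(big[420:1020,760:1560],cv2.COLOR_RGB2BGR))
```

```text
10.7 [0.496173   0.19110861 0.1872346 ] [[-0.994, -0.109, -0.0001], [-0.109, 0.994, -0.0003], [0.0002, -0.0003, -1.0]] [-1.52 -0.18  0.25  0.11 -0.    0.02]
[0.49568787 0.19313851 6.29528651] 0.9298366716585551 2281.0
```

View pics/w4o.png

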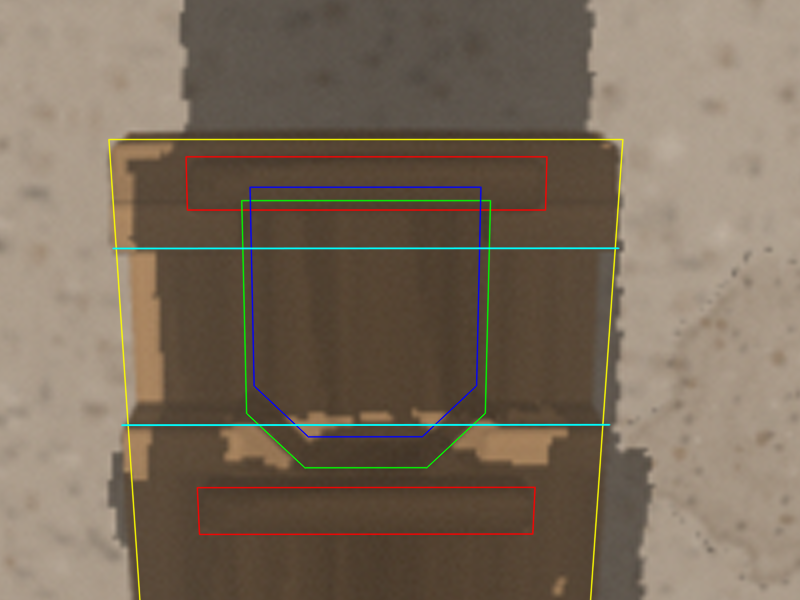

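Run:
```python
from bars import *
w=dict(np.load('w4.npz'));P=fcloud(w)
p=np.array([0.49569,0.19314,6.295]);c,s=np.cos(np.radians(p[2])),np.sin(np.radians(p[2]))
d=P[...,:2]-p[:2];X=(d[...,0]*c+d[...,1]*s)*1e3;Y=(-d[...,0]*s+d[...,1]*c)*1e3;Z=P[...,2]*1e3
def prof(sel,t,lo,hi):
    for a in np.arange(lo,hi,2):
        k=sel&(t>=a)&(t<a+2);print(f'{a}:{np.median(Z[k]) if k.any() else -1:.0f}',end=' ')
    print()
prof((abs(abs(Y)-50)<6),X,-60,60)
prof((abs(Y)<12),X,-60,60)
prof((abs(X+40)<4),Y,-70,70)
prof((abs(X-40)<4),Y,-70,70)
prof((abs(X-26)<2),Y,-70,70)
prof((abs(X)<12),Y,-70,70)
```

```text
-60:0 -58:0 -56:1 -54:0 -52:1 -50:1 -48:18 -46:30 -44:31 -42:31 -40:31 -38:31 -36:31 -34:31 -32:30 -30:31 -28:31 -26:31 -24:31 -22:30 -20:-1 -18:7 -16:246 -14:251 -12:235 -10:254 -8:233 -6:284 -4:252 -2:234 0:232 2:230 4:252 6:253 8:218 10:216 12:7 14:7 16:7 18:7 20:7 22:20 24:30 26:31 28:31 30:31 32:30 34:31 36:31 38:31 40:31 42:31 44:31 46:31 48:31 50:31 52:31 54:31 56:30 58:31 
-60:0 -58:1 -56:1 -54:1 -52:1 -50:1 -48:17 -46:31 -44:43 -42:45 -40:45 -38:45 -36:45 -34:44 -32:-1 -30:-1 -28:7 -26:7 -24:7 -22:288 -20:288 -18:7 -16:7 -14:278 -12:274 -10:262 -8:7 -6:7 -4:7 -2:7 0:7 2:7 4:7 6:7 8:7 10:7 12:7 14:7 16:7 18:7 20:6 22:7 24:7 26:7 28:7 30:7 32:23 34:42 36:45 38:45 40:45 42:44 44:44 46:-1 48:-1 50:31 52:30 54:31 56:31 58:30 
-70:1 -68:0 -66:1 -64:-1 -62:-1 -60:30 -58:31 -56:31 -54:31 -52:31 -50:31 -48:31 -46:31 -44:31 -42:31 -40:43 -38:44 -36:44 -34:44 -32:44 -30:45 -28:45 -26:44 -24:45 -22:44 -20:44 -18:44 -16:45 -14:44 -12:44 -10:45 -8:44 -6:45 -4:44 -2:45 0:44 2:45 4:45 6:44 8:44 10:44 12:45 14:44 16:45 18:44 20:45 22:45 24:44 26:44 28:45 30:44 32:45 34:44 36:45 38:43 40:30 4
[... 750 characters left out ...]
0:7 2:7 4:6 6:7 8:6 10:7 12:7 14:7 16:7 18:9 20:17 22:22 24:31 26:30 28:31 30:30 32:31 34:31 36:31 38:31 40:31 42:30 44:31 46:31 48:31 50:31 52:31 54:30 56:30 58:31 60:-1 62:0 64:0 66:0 68:-0 
-70:261 -68:258 -66:257 -64:263 -62:275 -60:256 -58:253 -56:254 -54:254 -52:228 -50:230 -48:233 -46:223 -44:265 -42:268 -40:268 -38:286 -36:285 -34:283 -32:283 -30:284 -28:285 -26:7 -24:7 -22:267 -20:267 -18:266 -16:268 -14:269 -12:271 -10:273 -8:274 -6:275 -4:274 -2:275 0:274 2:274 4:273 6:271 8:269 10:267 12:267 14:267 16:266 18:7 20:7 22:285 24:284 26:283 28:284 30:285 32:285 34:268 36:268 38:254 40:223 42:231 44:231 46:235 48:253 50:254 52:254 54:279 56:275 58:261 60:257 62:260 64:263 66:268 68:261
```

```bash
cat > hfit.py <<'E'
from bars import *
def inblk(X,Y,g=0): return (abs(X)<=32+g)&(abs(Y)<=28+g)&(X+abs(Y)<=46+g*1.0)
def Hblock(X,Y,tab=0.): return np.where(inblk(X,Y),24.,tab)
def Hboard(X,Y):
    h=np.where((X>-48)&(X<170)&(abs(Y)<60),30.,0.)
    h=np.where((abs(X)<22)&(abs(Y)<60),6.,h)
    h=np.where(inblk(X,Y,1),6.,h)
    return np.where((abs(abs(X)-39)<6)&(abs(Y)<40),44.,h)
def hfit(im,H,p0,R,zb=0.,cap=6):
    P=fcloud(im);k=(im['depth']>0)&(np.hypot(P[...,0]-p0[0],P[...,1]-p0[1])<R)&(P[...,2]<.06)
    Q=P[k]*1e3;wt=im['depth'][k]**2
    def cost(p):
        c,s=np.cos(np.radians(p0[2]+p[2])),np.sin(np.radians(p0[2]+p[2]))
        dx=Q[:,0]-p0[0]*1e3-p[0];dy=Q[:,1]-p0[1]*1e3-p[1]
        return np.average(np.minimum(abs(Q[:,2]-zb-H(dx*c+dy*s,-dx*s+dy*c)),cap))
    x=np.zeros(3)
    for sc in(1,.5,.25):
        r=minimize(cost,x,method='Nelder-Mead',options=dict(initial_simplex=x+sc*np.array([[-1.5,-1.5,-1],[3,0,0],[0,3,0],[0,0,3]]),xatol=.02,fatol=1e-6));x=r.x
    return np.array([p0[0]+x[0]/1e3,p0[1]+x[1]/1e3,p0[2]+x[2]]).round(5),round(r.fun,3)
E
python3 - <<'E'
from hfit import *
w3=dict(np.load('w3.npz'));w4=dict(np.load('w4.npz'))
for b in((.4985,.0196,6.),(.4995,.0205,6.5)):
    print('blk',hfit(w3,Hblock,b,.055,.6))
for b in((.4957,.1931,6.3),(.4967,.1921,6.)):
    print('brd',hfit(w4,Hboard,b,.075,.6),hfit(w3,Hboard,b,.075,.6))
E
```

```text
blk (array([0.49933, 0.01961, 6.33168]), np.float64(0.695))
blk (array([0.49939, 0.01938, 5.70963]), np.float64(0.695))
brd (array([0.49651, 0.19284, 6.51588]), np.float64(1.123)) (array([0.49673, 0.19303, 6.20334]), np.float64(1.423))
brd (array([0.49683, 0.19293, 6.27583]), np.float64(1.118)) (array([0.49673, 0.193  , 6.2667 ]), np.float64(1.429))
```

>>> jog_arm(plan="0 0 0 0.3 -3.41 0 0;0 0 0 0.3 -3.41 0 0;0 0 0 0.3 -3.41 0 0;0 0 0 0.3 -3.41 0 0;0 0 0 0.3 -3.41 0 0;0 0 0 0 0 3.5 0;0 0 0 0 0 4 0;0 0 0 0 0 4 0;0 0 0 0 0 3.5 0;0 0 0 0 0 0 0")

```text
time_s: 11.58
position: [0.4965, 0.0195, 0.0323]
tool_rot: [[-0.994, -0.106, -0.011], [-0.106, 0.994, 0.002], [0.01, 0.003, -1.0]]
ft_force: [-1.0, 0.6, -1.2]
grip_width: 0.0853
gripper_force: 0.0
```

>>> jog_arm(plan="0 0 0 0 0 1.5 0;0 0 0 0 0 1 0;0 0 0 0 0 0.7 0;0 0 0 0 0 0.4 0;0 0 0 0 0 0 0;0 0 0 0 0 0 0")

```text
time_s: 12.08
position: [0.5003, 0.0201, 0.0022]
tool_rot: [[-0.994, -0.109, 0.001], [-0.109, 0.994, -0.0], [-0.001, -0.0, -1.0]]
ft_force: [0.8, -0.1, 0.2]
grip_width: 0.085
gripper_force: 0.0
```

>>> jog_arm(plan="0 0 0 0 0 0.1 60;0 0 0 0 0 0 120;0 0 0 0 0 0 130;0 0 0 0 0 0 130;0 0 0 0 0 0 130;0 0 0 0 0 0 130;0 0 0 0 0 0 130;0 0 0 0 0 0 130", grip_force=50)

```text
time_s: 12.75
position: [0.5001, 0.0204, 0.001]
tool_rot: [[-0.994, -0.109, 0.001], [-0.109, 0.994, -0.0], [-0.001, -0.0, -1.0]]
ft_force: [-0.0, -0.0, 5.9]
grip_width: 0.055
gripper_force: 53.5
```

Run:
```python
from h import *
s=env.observe();print(s['time_s'],s['position'],s['tool_rot'].round(4).tolist(),s['ft_force'],s['grip_width'],s['gripper_force'])
```

```text
12.75 [0.5000913  0.02035054 0.00102492] [[-0.994, -0.1092, 0.0009], [-0.1092, 0.994, -0.0002], [-0.0009, -0.0003, -1.0]] [-1.34601885e-03 -4.25821461e-02  5.93672910e+00] 0.05503288461674824 53.511748909950256
```

>>> jog_arm(plan="0 0 0 0 0 -1 130;0 0 0 0 0 -3 130;0 0 0 0 0 -3 130;0 0 0 0 0 -1 130;0 0 0 0 0 0 130;0 0 0 -0.48 5.17 0 130;0 0 0 -0.32 3.45 0 130;0 0 0 -0.32 3.45 0 130;0 0 0 -0.32 3.45 0 130;0 0 0 0 0 0 130")

```text
time_s: 13.58
position: [0.496, 0.1707, 0.079]
tool_rot: [[-0.994, -0.113, -0.002], [-0.113, 0.994, 0.001], [0.002, 0.001, -1.0]]
ft_force: [-0.9, 0.2, -2.2]
grip_width: 0.0546
gripper_force: 54.8
```

>>> jog_arm(plan="0 0 0 0 0 0 130;0 0 0 0 0 0 130")

```text
time_s: 13.75
position: [0.4969, 0.1657, 0.0793]
tool_rot: [[-0.994, -0.109, -0.002], [-0.109, 0.994, -0.0], [0.002, -0.0, -1.0]]
ft_force: [0.1, 0.2, -2.7]
grip_width: 0.0548
gripper_force: 54.8
```

Run:
```python
from h import *
s=env.observe();print(s['time_s'],s['position'],s['tool_rot'].round(4).tolist(),s['ft_force'],s['grip_width'],s['gripper_force'])
print(tool(np.array([.4974,.1935,.08])-s['position'],s['tool_rot']))
w=imaging.get_image('wrist');save(w,'w5');np.savez('w5.npz',**w)
```

```text
13.75 [0.49687712 0.16568388 0.07933446] [[-0.994, -0.1095, -0.0019], [-0.1095, 0.994, -0.0004], [0.002, -0.0002, -1.0]] [ 0.12114944  0.21748411 -2.70010812] 0.05483082823738089 54.7880744934082
[-0.35638394  2.75915032 -0.06789826]
```

View pics/w5.png

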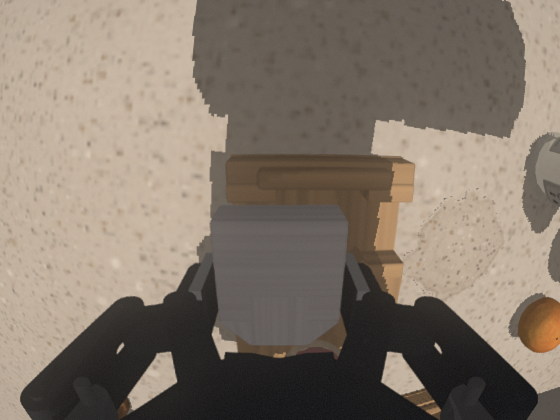

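>>> jog_arm(plan="0 0 0 -0.18 1.38 0 130;0 0 0 -0.18 1.38 0 130;0 0 0 0 0 1.5 130;0 0 0 0 0 0 130;0 0 0 0 0 0 130")

```text
time_s: 14.22
position: [0.4977, 0.1927, 0.0648]
tool_rot: [[-0.994, -0.108, -0.002], [-0.108, 0.994, -0.0], [0.002, -0.0, -1.0]]
ft_force: [0.2, -0.4, -3.3]
grip_width: 0.0548
gripper_force: 54.7
```

Run:
```python
from hfit import *
s=env.observe();print(s['time_s'],s['position'],s['tool_rot'].round(4).tolist(),s['ft_force'])
w=imaging.get_image('wrist');save(w,'w6');np.savez('w6.npz',**w);P=fcloud(w)
p=np.array([.4967,.1929,6.3]);c,sn=np.cos(np.radians(p[2])),np.sin(np.radians(p[2]))
d=P[...,:2]-p[:2];X=(d[...,0]*c+d[...,1]*sn)*1e3;Y=(-d[...,0]*sn+d[...,1]*c)*1e3;Z=P[...,2]*1e3
zb=Z[(abs(X)<15)&(abs(Y)<15)&(Z>60)&(Z<110)];print('blocktop',np.median(zb),len(zb))
t=np.median(zb)
# block extents, rows in board frame
k=abs(Z-t)<3
k&=(abs(X)<40)&(abs(Y)<35)
print('block X min',np.percentile(X[k],[.2,1]),'Y',np.percentile(Y[k&(X<10)],[.3,1,99,99.7]), [ (a,Y[k&(abs(X-a)<3)].min().round(1),Y[k&(abs(X-a)<3)].max().round(1)) for a in(-26,-20,-14,-8)])
kb=(abs(Z-44.6)<3)&(X<-28)&(X>-52)&(abs(Y)<50)
print('bar X',np.percentile(X[kb&(abs(Y)<35)],[1,99]),'Y',np.percentile(Y[kb],[.5,99.5]),kb.sum())
kt=(abs(Z-30.6)<3)&(abs(Y)>43)&(X<0)&(X>-55);print('board Y',np.percentile(Y[kt],[.5,99.5]),'X',np.percentile(X[kt],[.5,99.5]),kt.sum())
```

```text
14.2167 [0.4976872  0.19266684 0.06475714] [[-0.9942, -0.1076, -0.0022], [-0.1076, 0.9942, -0.0005], [0.0022, -0.0003, -1.0]] [ 0.22213616 -0.36278784 -3.25327495]
blocktop 88.45465407704049 4065
block X min [-32.06555546 -31.78253847] Y [-31.99830008 -28.0769851   27.21157817  31.33667699] [(-26, np.float64(-28.3), np.float64(27.6)), (-20, np.float64(-28.2), np.float64(27.6)), (-14, np.float64(-33.8), np.float64(31.3)), (-8, np.float64(-34.5), np.float64(33.6))]
bar X [-44.86001346 -33.86579855] Y [-38.7357823   39.01345662] 3188
board Y [-59.27708684 195.11255637] X [-53.33265776 -22.199395  ] 2607
```

>>> jog_arm(plan="0 0 -0.1 0 0.05 0.8 130;0 0 0 0 0 0.8 130;0 0 0 0 0 0 130;0 0 0 0 0 0 130")

```text
time_s: 14.6
position: [0.4977, 0.1941, 0.0488]
tool_rot: [[-0.994, -0.11, -0.001], [-0.11, 0.994, -0.0], [0.001, -0.0, -1.0]]
ft_force: [0.4, -0.6, -2.0]
grip_width: 0.055
gripper_force: 54.7
```

>>> jog_arm(plan="0 0 0 0 0 0.4 130;0 0 0 0 0 0.4 130;0 0 0 0 0 0.3 130;0 0 0 0 0 0.2 130;0 0 0 0 0 0 130;0 0 0 0 0 0 130")

```text
time_s: 15.1
position: [0.4979, 0.1943, 0.0362]
tool_rot: [[-0.994, -0.111, -0.0], [-0.111, 0.994, -0.0], [0.0, 0.0, -1.0]]
ft_force: [-0.6, -0.5, -1.6]
grip_width: 0.0549
gripper_force: 54.7
```

```bash
cat > chk.py <<'E'
from hfit import *
s=env.observe();print(s['time_s'],s['position'],s['tool_rot'].round(4).tolist(),s['ft_force'],s['qvel'].round(2))
w=imaging.get_image('wrist');save(w,'wc%d'%(s['time_s']*100));P=fcloud(w);print(env.observe()['position'])
p=np.array([.4967,.1929,6.3]);c,sn=np.cos(np.radians(p[2])),np.sin(np.radians(p[2]))
d=P[...,:2]-p[:2];X=(d[...,0]*c+d[...,1]*sn)*1e3;Y=(-d[...,0]*sn+d[...,1]*c)*1e3;Z=P[...,2]*1e3
t0=s['position'][2]*1e3+23.7
zb=Z[(abs(X)<15)&(abs(Y)<15)&(abs(Z-t0)<5)];t=np.median(zb);print('blocktop',t,len(zb))
k=(abs(Z-t)<2.5)&(X>-32.6-2)&(abs(X)<40)&(abs(Y)<31)
print('block X min',np.percentile(X[k],[.2,1]),[(a,Y[k&(abs(X-a)<2)].min().round(1),Y[k&(abs(X-a)<2)].max().round(1)) for a in(-28,-24,-20,-16)])
kb=(abs(Z-44.6)<3)&(X<-33)&(X>-52)&(abs(Y)<50)
for a in(-42,-39,-36):
    q=Y[kb&(abs(X-a)<1.5)];print('bar',a,q.min().round(2),q.max().round(2))
print('bar X',[np.percentile(X[kb&(abs(Y-a)<8)],[1,99]).round(2) for a in(-25,0,25)])
kt=(abs(Z-30.6)<3)&(abs(Y)<70)&(X<-24)&(X>-47);print('board Y',[(a,Y[kt&(abs(X-a)<2)].min().round(1),Y[kt&(abs(X-a)<2)].max().round(1)) for a in(-44,-40,-36,-32,-28)])
E
python3 chk.py
```

```text
15.1 [0.49793248 0.19429146 0.03624634] [[-0.9938, -0.1108, -0.0002], [-0.1108, 0.9938, -0.0], [0.0002, 0.0, -1.0]] [-0.59746568 -0.50024419 -1.6349018 ] [ 0.01 -0.31 -0.22  0.1   0.03 -0.  ]
[0.49800787 0.19426301 0.0363506 ]
blocktop 59.93533096944985 4082
block X min [-31.63324863 -31.35669912] [(-28, np.float64(-27.1), np.float64(29.1)), (-24, np.float64(-26.8), np.float64(29.1)), (-20, np.float64(-26.4), np.float64(29.2)), (-16, np.float64(-26.7), np.float64(29.2))]
bar -42 -39.84 39.37
bar -39 -39.54 39.65
bar -36 -39.83 39.58
bar X [array([-44.78, -33.88]), array([-45.07, -33.86]), array([-44.83, -33.84])]
board Y [(-44, np.float64(-59.6), np.float64(59.4)), (-40, np.float64(-59.5), np.float64(59.9)), (-36, np.float64(-60.0), np.float64(59.5)), (-32, np.float64(-59.9), np.float64(60.0)), (-28, np.float64(-59.7), np.float64(59.8))]
```

>>> jog_arm(plan="0 0 0 0.02 -0.11 0 130;0 0 0 0 0 0 130;0 0 0 0 0 0 130;0 0 0 0 0 0 130")

```text
time_s: 15.48
position: [0.4979, 0.1931, 0.0364]
tool_rot: [[-0.994, -0.111, 0.0], [-0.111, 0.994, 0.0], [-0.0, 0.0, -1.0]]
ft_force: [-0.1, 0.2, -2.3]
grip_width: 0.0548
gripper_force: 54.7
```

```bash
python3 chk.py
```

```text
15.4833 [0.49790467 0.19312689 0.03641991] [[-0.9939, -0.1107, 0.0002], [-0.1107, 0.9939, 0.0], [-0.0002, 0.0, -1.0]] [-0.06650955  0.15323301 -2.26596569] [ 0.07  0.03  0.04 -0.09 -0.08  0.08]
[0.49788709 0.19315861 0.03640308]
blocktop 60.10526913838193 4070
block X min [-31.79081351 -31.51010579] [(-28, np.float64(-28.2), np.float64(27.9)), (-24, np.float64(-28.0), np.float64(27.8)), (-20, np.float64(-27.6), np.float64(27.8)), (-16, np.float64(-27.8), np.float64(28.1))]
bar -42 -39.63 39.82
bar -39 -39.01 40.06
bar -36 -39.41 39.79
bar X [array([-44.61, -33.97]), array([-44.94, -33.89]), array([-44.82, -34.  ])]
board Y [(-44, np.float64(-59.5), np.float64(59.8)), (-40, np.float64(-59.8), np.float64(59.4)), (-36, np.float64(-59.6), np.float64(59.4)), (-32, np.float64(-59.9), np.float64(60.1)), (-28, np.float64(-59.5), np.float64(60.1))]
```

Centred within about 0.2 mm. Lowering in.

>>> jog_arm(plan="0 0 0 0 0 0.3 130;0 0 0 0 0 0.3 130;0 0 0 0 0 0.3 130;0 0 0 0 0 0 130;0 0 0 0 0 0 130")

```text
time_s: 15.95
position: [0.4977, 0.1932, 0.027]
tool_rot: [[-0.994, -0.111, -0.001], [-0.111, 0.994, -0.0], [0.001, -0.0, -1.0]]
ft_force: [-0.7, 0.5, -2.5]
grip_width: 0.0549
gripper_force: 54.7
```

>>> jog_arm(plan="0 0 0 0 0 0.4 130;0 0 0 0 0 0.4 130;0 0 0 0 0 0.4 130;0 0 0 0 0 0.3 130;0 0 0 0 0 0 130;0 0 0 0 0 0 130")

```text
time_s: 16.45
position: [0.4978, 0.1931, 0.0121]
tool_rot: [[-0.994, -0.111, -0.0], [-0.111, 0.994, -0.0], [0.0, 0.0, -1.0]]
ft_force: [0.6, -0.7, -2.4]
grip_width: 0.0552
gripper_force: 54.7
```

>>> jog_arm(plan="0 0 0 0 0 0.2 130;0 0 0 0 0 0.1 130;0 0 0 0 0 0.1 130;0 0 0 0 0 0 130;0 0 0 0 0 0 130")

```text
time_s: 16.87
position: [0.4979, 0.1932, 0.0083]
tool_rot: [[-0.994, -0.111, -0.0], [-0.111, 0.994, 0.0], [0.0, 0.0, -1.0]]
ft_force: [-1.1, 0.4, -1.6]
grip_width: 0.0548
gripper_force: 54.7
```

>>> jog_arm(plan="0 0 0 0 0 0.07 130;0 0 0 0 0 0.05 130;0 0 0 0 0 0 130;0 0 0 0 0 0 130")

```text
time_s: 17.2
position: [0.4979, 0.1931, 0.0071]
tool_rot: [[-0.994, -0.111, -0.0], [-0.111, 0.994, 0.0], [0.0, 0.0, -1.0]]
ft_force: [-0.2, 0.8, -2.3]
grip_width: 0.0548
gripper_force: 54.9
```

>>> jog_arm(plan="0 0 0 0 0 0.05 130;0 0 0 0 0 0.05 130;0 0 0 0 0 0 130;0 0 0 0 0 0 130")

```text
time_s: 17.53
position: [0.4979, 0.1932, 0.007]
tool_rot: [[-0.994, -0.111, 0.001], [-0.111, 0.994, -0.0], [-0.001, -0.0, -1.0]]
ft_force: [-3.2, -1.5, 7.9]
grip_width: 0.055
gripper_force: 56.1
```

>>> jog_arm(plan="0 0 0 0 0 0 60;0 0 0 0 0 0 0;0 0 0 0 0 0 0;0 0 0 0 0 0 0;0 0 0 0 0 0 0;0 0 0 0 0 -1 0;0 0 0 0 0 -2 0;0 0 0 0 0 -4 0;0 0 0 0 0 -4 0;0 0 0 0 0 -4 0")

```text
time_s: 18.37
position: [0.4974, 0.1931, 0.1586]
tool_rot: [[-0.994, -0.111, -0.0], [-0.111, 0.994, -0.0], [0.0, -0.0, -1.0]]
ft_force: [0.4, -0.6, 0.1]
grip_width: 0.0853
gripper_force: 0.0
```

>>> jog_arm(plan="0 0 0 0 0 -4 0;0 0 0 0 0 0 0;0 0 0 0 0 0 0;0 0 0 0 0 0 0")

```text
time_s: 18.7
position: [0.4973, 0.1931, 0.1958]
tool_rot: [[-0.994, -0.111, -0.001], [-0.111, 0.994, -0.0], [0.001, -0.0, -1.0]]
ft_force: [0.0, 0.4, -1.0]
grip_width: 0.0852
gripper_force: 0.0
```

Run:
```python
from hfit import *
s=env.observe();print(s['time_s'],s['position'],s['ft_force'],s['grip_width'])
w=imaging.get_image('wrist');save(w,'w9');P=fcloud(w)
p=np.array([.4967,.1929,6.3]);c,sn=np.cos(np.radians(p[2])),np.sin(np.radians(p[2]))
d=P[...,:2]-p[:2];X=(d[...,0]*c+d[...,1]*sn)*1e3;Y=(-d[...,0]*sn+d[...,1]*c)*1e3;Z=P[...,2]*1e3
k=inblk(X,Y,-3)&(Z<60)
A=np.c_[X[k],Y[k],np.ones(k.sum())];f=np.linalg.lstsq(A,Z[k],rcond=None)[0];print('block plane slope deg',np.degrees(f[:2]),'z',f[2],k.sum())
k=(abs(abs(Y)-50)<6)&(abs(abs(X)-35)<9)&(abs(Z-30)<5);print('board z',Z[k].mean())
a=cv2.resize(w['pixels'][100:300,150:417],(800,600),interpolation=cv2.INTER_CUBIC);cv2.imwrite('pics/w9c.png',cv2.cvtColor(a,cv2.COLOR_RGB2BGR))
im=imaging.get_image('top');Q=cloud(im);o=dict(np.load('top0.npz'))
for q in ('jam_jar','pepper_mill','juice_glass'):
    for r in models.outline_of('top',q)[:2]: print(q,round(r['confidence'],2),np.round(r['bbox']),np.median(Q[r['region']&(im['depth']>0)],0).round(3))
```

```text
18.7 [0.49734682 0.19306658 0.19584553] [ 0.04455238  0.44191509 -1.02056347] 0.08520467519896668
block plane slope deg [-0.35880654 -0.05866481] z 30.665848794581724 2794
board z 30.741198867595752
jam_jar 0.61 [174. 201.  27.  22.] [0.609 0.202 0.093]
pepper_mill 0.63 [258. 150.  22.  31.] [ 0.735 -0.01   0.135]
juice_glass 0.69 [439. 218.  37.  29.] [ 0.575 -0.464  0.087]
juice_glass 0.43 [188. 245.  18.  22.] [0.48  0.177 0.029]
```

View pics/w9c.png

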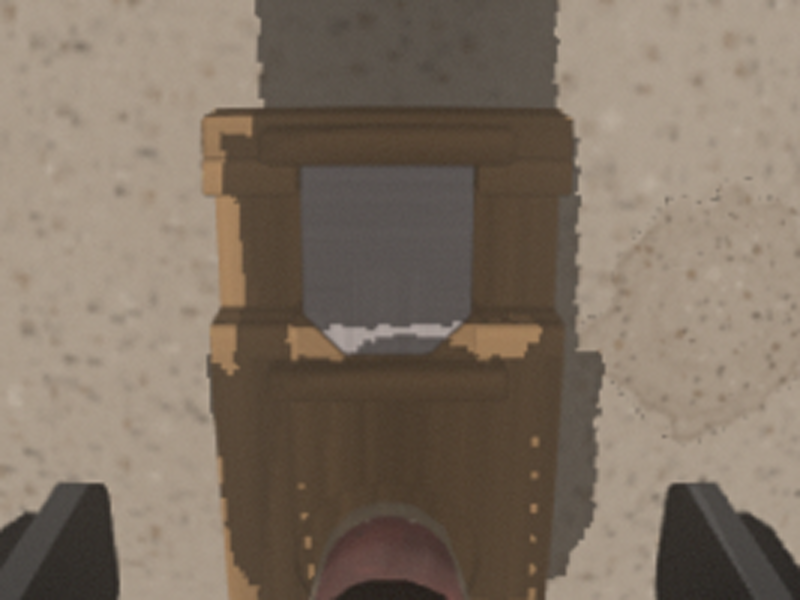

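Run:
```python
from hfit import *
w=imaging.get_image('wrist');P=fcloud(w)
p=np.array([.4967,.1929,6.3]);c,sn=np.cos(np.radians(p[2])),np.sin(np.radians(p[2]))
d=P[...,:2]-p[:2];X=(d[...,0]*c+d[...,1]*sn)*1e3;Y=(-d[...,0]*sn+d[...,1]*c)*1e3;Z=P[...,2]*1e3
bd=(abs(abs(Y)-50)<7)&(X>-45)&(X<80)&(abs(Z-30)<4)&((X<-25)|(X>26))
for k in(inblk(X,Y,-3)&(Z<60),bd):
    f=np.linalg.lstsq(np.c_[X[k],Y[k],np.ones(k.sum())],Z[k],rcond=None)[0];print(np.degrees(f[:2]),f[2])
```

```text
[-0.27474352  0.11798362] 30.67689151500749
[-0.05749981  0.02495042] 30.724658395285715
```

```bash
python3 -c "
from rig import job;print(job.close_job())"
```

```text
the job is handed in; nothing more can be done
None
```

The cold block is seated flat in the board's pocket, its top within about 0.1 mm of the board's. I set it down flat on the bare worktop, took it again by its long sides and lowered it in between the fingers; the jam jar, pepper mill and juice glass have not moved, and the job is handed in at about 19 s.

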